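# Sort the sawn figures into their trays

### The arm

A 7-joint arm with a two-finger parallel gripper is mounted at the origin on the work surface. World frame = base frame: x ahead of the robot, y to its left, z up, the work surface at z = 0. Lengths are in m, angles in rad, forces in N, time in s.
With the tool pointing down it reaches from about 0.425 to 0.925 m from the base axis. Payload 6.8 kg.
Tool frame: the origin (TCP) lies at the very end of the fingers, on their centre line; the grasp point (between the pads) lies 19 mm behind it (pinch_z is the distance from the TCP to the grasp point, in m); x points along the fingers, y is the direction in which the jaws open and shut, and the axes are right-handed (so a half turn about x gives the same grasp; the last joint's range is limited). The gripper opens to 88 mm and grips with 3 to 60 N. Pads are 20 mm wide; open, the fingers measure 115 mm over their backs; the gripper's body (75 mm by 178 mm) begins 61 mm behind the grasp point.
Start: joints at [-1.375, 0.477, 0.022, 1.555, -0.011, 1.109, -0.083], TCP at [0.202, 0.644, 0.223] pointing down, gripper open.
Joint ranges: [-2.96, 2.96], [-0.34, 2.1], [-1.41, 1.46], [0.24, 2.44], [-1.37, 4.51], [0.17, 1.92], [-2.96, 2.96]. Speed limits (rad/s): [2.39, 2.39, 3.14, 3.14, 3.14, 3.14, 3.14].

### API

Orientations are given as a 3x3 rotation matrix whose columns are the frame's x, y, z axes.
In Python, from bench import state, get_image, calibration, finish_job, pinch_z gives the robot as it stands.
- The arm moves only by the tool send_rows, never from a script. Its argument "steps" is a list of rows, each a list of 3 entries, a list of its own where there are three numbers: the turn, a rotation vector about the tool's x, y, z in rad, then the shift along the tool's x, y, z in mm, then the opening, from 0 (shut) to 1 (fully open). A call has 1 to 12 rows; each row is the pose to reach, as a shift and turn from the pose commanded when the call began, along the tool's axes at that moment; what a row does not reach only later rows make up. A row lasts 1/12 s, in which the tool goes at most 41.7 mm and 7.16 degrees, less where a joint would pass 70% of its speed; a pose out of reach is approached as far as the arm can. A call with a gripper value outside its range is refused whole. The fingers move at their own pace and stop on an object; "grip_force" is the grip in N (left out, the last holds). Time passes only in rows, so rows that repeat a pose let the fingers close. It gives the time, the measured TCP pose, the force and the opening at its end, in the units of the state.
- state(): the state, without advancing time (a new reading comes with each control period).
- get_image(name): name is "scene" or "top" or "wrist"; returns the picture (384x512x3 uint8, blue, green, red); there is no depth.
- calibration(name): a dict with "fx", "fy", "cx", "cy" (pixels), "rvec" (rotation vector, rad) and "tvec" (3), from world to camera coordinates, as OpenCV has them. Camera axes: x right, y down, z forward; pixel columns grow to the right and rows downward; lengths in m; the calibration is good to about 2 mm. A picture is of the moment at which its call begins: read the wrist's pose just before it. calibration takes no time and is no camera call; for the wrist camera it gives the pose at the moment of the call.
- finish_job(): hands the job in, once; it reports no verdict.
The state is a dict: "t": time; "joints": joint angles; "qd": joint speeds; "joint_torque": joint torques, N m; "tool_pos": TCP position; "tool_rot": TCP orientation; "force": force on the tool from outside, world axes, zero at the start; "moment": the same for the moment, N m; "width": finger opening in m.
Only numpy, scipy, OpenCV 4.12 (cv2) and the standard library are available. Lean on these libraries where they do the work, as an engineer would, in place of code of your own. Each camera call takes 0.05 s, during which the arm holds its last target. There are 200 camera calls.

### The job

Sort the five sawn wooden figures into the trays that show their kind: both houses into the tray with the house, both candles into the tray with the candle, the heart into the tray with the heart. Each must end up lying flat on its tray's floor, painted face up, none on top of another or on the rim. Leave the paint jar and the sanding block where they are.

Things in the scene. Friction and masses are not known exactly. Their poses are not given: they have to be found in the camera images.
- house_a: One of two alike houses, 22 mm thick, 60 mm long (x) by 48 wide (y): blue walls, x -30 to +6 mm, y +-20, parallel sides; brown roof, a 34 mm square turned 45 degrees centred at x = +6, ridge at x = +30; white door. Loose, 35 g. Origin: middle of the underside; z up out of the painted face; any yaw. x points to the ridge. Best held across the walls at x = -10 mm (40 mm wide).
- house_b: One of two alike houses, 22 mm thick, 60 mm long (x) by 48 wide (y): blue walls, x -30 to +6 mm, y +-20, parallel sides; brown roof, a 34 mm square turned 45 degrees centred at x = +6, ridge at x = +30; white door. Loose, 35 g. Origin: middle of the underside; z up out of the painted face; any yaw. x points to the ridge. Best held across the walls at x = -10 mm (40 mm wide).
- candle_a: One of two alike candles, 22 mm thick, 62 mm long (x): green foot, x -31 to -19 mm, y +-22; white stick, x -19 to +13, y +-13, parallel sides; yellow flame, pointed, to x = +31. Loose, 35 g. Origin: middle of the underside; z up out of the painted face; any yaw. x points to the flame. Best held across the stick at x = -3 mm (26 mm wide).
- candle_b: One of two alike candles, 22 mm thick, 62 mm long (x): green foot, x -31 to -19 mm, y +-22; white stick, x -19 to +13, y +-13, parallel sides; yellow flame, pointed, to x = +31. Loose, 35 g. Origin: middle of the underside; z up out of the painted face; any yaw. x points to the flame. Best held across the stick at x = -3 mm (26 mm wide).
- heart: Red heart, 22 mm thick, 41 mm long (x) by 44 wide (y): two round lobes of radius 13 mm centred at x = +7, y = +-9 mm, and a point at x = -20. Loose, 35 g. Origin: middle of the underside; z up out of the painted face; any yaw. x points from the point to the lobes. Best held across both lobes at x = +7 mm (44 mm wide).
- house_tray: Open wooden tray, blue rim, flat picture of a house on its floor, fixed to the bench. Inside 108 mm (x) by 156 mm (y), floor 5 mm above the bench, walls 6 mm thick, rim 22 mm above the bench. Origin: centre of the underside, at bench height; z up, y along its long side; yaw within 0.25 rad. Two figures fit end to end, lengths along y, at y = -37 and +37 mm.
- candle_tray: Open wooden tray, white rim, flat picture of a candle on its floor, fixed to the bench. Inside 108 mm (x) by 156 mm (y), floor 5 mm above the bench, walls 6 mm thick, rim 22 mm above the bench. Origin: centre of the underside, at bench height; z up, y along its long side; yaw within 0.25 rad. Two figures fit end to end, lengths along y, at y = -37 and +37 mm.
- heart_tray: Open wooden tray, red rim, flat picture of a heart on its floor, fixed to the bench. Inside 108 mm (x) by 156 mm (y), floor 5 mm above the bench, walls 6 mm thick, rim 22 mm above the bench. Origin: centre of the underside, at bench height; z up, y along its long side; yaw within 0.25 rad.
- paint_jar: Closed orange paint jar standing among the figures, 52 mm across, 55 mm high, 200 g, loose. Origin: middle of its underside. To be left alone.
- sanding_block: Cork sanding block, black underside, lying among the figures, 64 mm (x) by 40 mm (y) by 28 mm high, 120 g, loose. Origin: middle of its underside. To be left alone. The bench's other things (glue, brush, rule, mug, plywood) lie at least 70 mm away from all figures and trays.
There are look-alikes about, which are no part of the job. Of the things like the heart, leave any that is orange; of the rest the larger one is meant. What is shaped like the candle_a but orange is not meant.

How it is judged:
At the end, for the whole second after the job is handed in: All five figures lie in the tray of their kind: origin within 50 mm (tray x) and 72 mm (tray y) of the tray's centre, underside 2 to 9 mm above the bench (on the 5 mm floor), painted face up and level within 0.12 rad, released and at rest (x of house_a in the frame of house_tray between -0.05 and 0.05 m and y of house_a in the frame of house_tray between -0.072 and 0.072 m and z of house_a in the frame of house_tray between 0.002 and 0.009 m and angle between each of house_a, house_b, candle_a, candle_b, heart's own z axis and vertical below 0.12 rad and linear speed of each of house_a, house_b, candle_a, candle_b, heart below 0.02 m/s and angular speed of each of house_a, house_b, candle_a, candle_b, heart below 0.2 rad/s and x of house_b in the frame of house_tray between -0.05 and 0.05 m and y of house_b in the frame of house_tray between -0.072 and 0.072 m and z of house_b in the frame of house_tray between 0.002 and 0.009 m and x of candle_a in the frame of candle_tray between -0.05 and 0.05 m and y of candle_a in the frame of candle_tray between -0.072 and 0.072 m and z of candle_a in the frame of candle_tray between 0.002 and 0.009 m and x of candle_b in the frame of candle_tray between -0.05 and 0.05 m and y of candle_b in the frame of candle_tray between -0.072 and 0.072 m and z of candle_b in the frame of candle_tray between 0.002 and 0.009 m and x of heart in the frame of heart_tray between -0.05 and 0.05 m and y of heart in the frame of heart_tray between -0.072 and 0.072 m and z of heart in the frame of heart_tray between 0.002 and 0.009 m); the robot touches nothing.
It fails at once if the paint jar is shifted by more than 25 mm or tipped (distance of paint_jar from where it was at the start of the episode above 0.025 m or angle between paint_jar's own z axis and vertical above 0.5 rad).
It fails at once if the sanding block is shifted by more than 25 mm or tipped (distance of sanding_block from where it was at the start of the episode above 0.025 m or angle between sanding_block's own z axis and vertical above 0.5 rad).
It also fails if it takes over 112 s, if anything falls off the work surface, if the arm or the gripper's body presses on something with over 40 N, if the wrist force passes 120 N, or if a joint passes its speed limit or range.

## Working session

There is one attempt and no reset: what is moved stays moved. The work goes in short steps, Python scripts to look and compute and a tool call to move; the robot and the scene stay as the last step left them, time stands still between calls to the robot, and variables do not carry over. Pictures are saved under pics/ and viewed, about 12 in all and at most 16, crops included, and the job is handed in when it is done.

Besides the shell and the picture viewer there is one more tool, called by a JSON object that holds its "op" and its "data". send_rows: Moves the arm, as the interface text tells. Its arguments: {"type":"object","properties":{"steps":{"type":"array","items":{"type":"array"}},"grip_force":{"type":"number"}},"required":["steps"]}

```bash
ls; mkdir -p pics
python3 - <<'E'
from bench import *
import cv2
s=state();print(s['t'],s['tool_pos'],s['tool_rot'],s['width'],pinch_z)
for n in("scene","top"):
    cv2.imwrite(f"pics/{n}0.png",get_image(n));print(n,calibration(n))
E
```

```text
pics
0.0 [0.20178217 0.64351877 0.22169558] [[-3.75592246e-04  2.99127371e-01  9.54213118e-01]
 [-1.73413805e-03  9.54211556e-01 -2.99127564e-01]
 [-9.99998426e-01 -1.76708727e-03  1.60333693e-04]] 0.08794403735633827 0.0187
scene {'fx': 491.48253382125773, 'fy': 491.48253382125773, 'cx': 252.97270566726772, 'cy': 191.98630815657384, 'rvec': array([ 1.59820258,  2.1303495 , -0.68510456]), 'tvec': array([ 0.11838201, -0.34585164,  1.38325625])}
top {'fx': 399.50037162492987, 'fy': 399.50037162492987, 'cx': 255.0896900664569, 'cy': 185.90514015444646, 'rvec': array([ 2.19010181, -2.17585934,  0.13185044]), 'tvec': array([-0.00995457,  0.49607273,  1.06157656])}
```

View pics/top0.png

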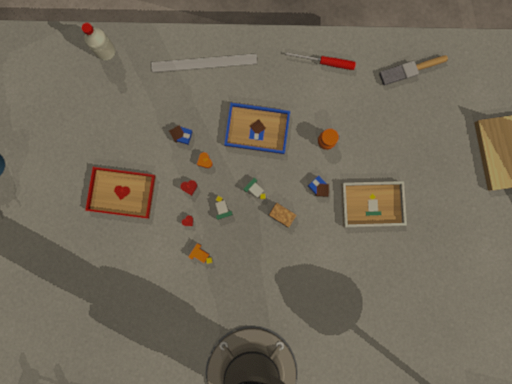

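View pics/scene0.png

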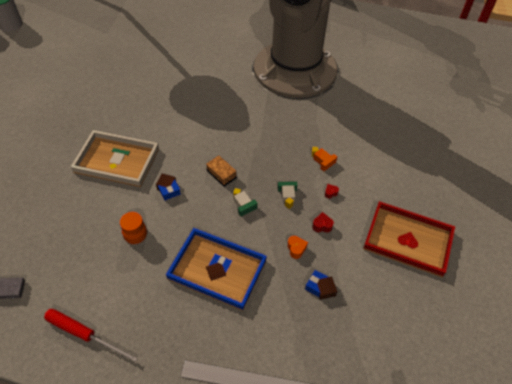

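Top view: houses at (181,135) and (319,186), candles at (256,189) and (222,208). Trays: heart (120,193), house (257,129), candle (374,204). Jar (328,139), sanding block (282,215).
Possible mix-ups: for the heart, orange (205,160), large red (189,187) and small red (188,221), so I choose (189,187). For the candle, orange (200,254) is to be left.

```bash
cat > h.py <<'E'
import numpy as np, cv2
from bench import *
def cast(px,z,c):
    K=np.array([[c['fx'],0,c['cx']],[0,c['fy'],c['cy']],[0,0,1]])
    R=cv2.Rodrigues(np.array(c['rvec'],float))[0]; t=np.array(c['tvec'],float).ravel()
    px=np.atleast_2d(np.array(px,float)); d=np.c_[px,np.ones(len(px))]@np.linalg.inv(K).T@R
    o=-R.T@t
    return o+d*((z-o[2])/d[:,2])[:,None]
def proj(p,c):
    K=np.array([[c['fx'],0,c['cx']],[0,c['fy'],c['cy']],[0,0,1]])
    return cv2.projectPoints(np.atleast_2d(np.array(p,float)),np.array(c['rvec'],float),np.array(c['tvec'],float),K,None)[0][:,0]
def masks(im):
    h=cv2.cvtColor(im,cv2.COLOR_BGR2HSV); H,S,V=[h[...,i].astype(int) for i in range(3)]
    return dict(blue=(H>105)&(H<130)&(S>140)&(V>50), green=(H>60)&(H<95)&(S>80)&(V>25),
      yellow=(H>22)&(H<35)&(S>170)&(V>110), red=((H<5)|(H>174))&(S>170)&(V>60),
      orange=(H>=6)&(H<18)&(S>200)&(V>120), white=(S<60)&(V>150), brown=(H<15)&(S>80)&(V<100)&(V>15)&(S<220))
E
python3 - <<'E'
from h import *
im=cv2.imread("pics/top0.png");c=calibration("top");m=masks(im)
for k in("blue","green","yellow","red","orange","white","brown"):
    n,l,st,ce=cv2.connectedComponentsWithStats(m[k].astype(np.uint8))
    for i in range(1,n):
        if st[i,4]>12 and 60<ce[i][0]<430 and 80<ce[i][1]<290: print(k,st[i],ce[i].round(1),cast(ce[i],.022,c)[0][:2].round(4))
cv2.imwrite("pics/crop1.png",cv2.resize(im[95:275,80:360],None,fx=2.85,fy=2.85,interpolation=cv2.INTER_CUBIC))
print(calibration("wrist"))
R=cv2.Rodrigues(calibration("wrist")['rvec'])[0];s=state();o=-R.T@calibration("wrist")['tvec'];print('cam in tool',s['tool_rot'].T@(o-s['tool_pos']),'\n',s['tool_rot'].T@R.T)
E
```

```text
blue [225 103  65  51 382] [256.5 127.2] [ 0.6592 -0.0098]
blue [182 128  10   6  34] [186.6 130.5] [0.648  0.1825]
blue [250 130   4   9  27] [251.6 134.3] [0.6392 0.0037]
blue [259 131   4   9  28] [260.7 135.4] [ 0.6363 -0.0214]
blue [177 138  13   6  49] [183.7 140.2] [0.6208 0.1898]
blue [316 176   9   8  30] [319.9 179.7] [ 0.5149 -0.1841]
blue [309 183   7  11  43] [312.6 187.1] [ 0.4943 -0.1638]
green [244 178  13  14  54] [249.5 184.5] [0.5001 0.0085]
green [217 211  15   8  51] [223.9 214.9] [0.4172 0.077 ]
green [366 212  15   3  44] [372.8 213. ] [ 0.4246 -0.3281]
yellow [260 194   5   5  23] [262.2 196.1] [ 0.4686 -0.0262]
yellow [370 194   6   5  23] [372.3 196. ] [ 0.4709 -0.3276]
yellow [216 196   6   5  21] [218.5 198.5] [0.4614 0.0923]
yellow [206 257   6   6  29] [208.7 259.9] [0.2971 0.1159]
red [ 86 167  69  51 426] [117.2 191.3] [0.4789 0.3652]
red [181 181  16  14 153] [188.6 186.6] [0.493  0.1737]
red [115 186  15  13 124] [121.5 191.2] [0.4792 0.3537]
red [182 216  11  10  85] [187.5 220.9] [0.4004 0.1746]
orange [322 129  16  20 224] [329.5 137.5] [ 0.6324 -
[... 511 characters left out ...]
 [257.2 126.3] [ 0.6619 -0.0118]
brown [169 126  14  16 134] [175.9 132.5] [0.6418 0.2115]
brown [318 132   9  18  64] [320.5 141.3] [ 0.6215 -0.187 ]
brown [316 184  13  13 142] [322.5 190. ] [ 0.4866 -0.1911]
brown [149 188   5  27  32] [150.9 201. ] [0.4534 0.2741]
{'fx': 305.7787986199705, 'fy': 305.7787986199705, 'cx': 253.71550448704664, 'cy': 190.9980231859919, 'rvec': array([-2.33206346, -1.71445833, -0.25091558]), 'tvec': array([-0.67415557, -0.03653267,  0.39194627])}
cam in tool [-1.63072323e-01 -8.94934198e-05 -7.85132310e-02] 
 [[-1.52296285e-04 -2.88295115e-01  9.57541593e-01]
 [ 9.99999756e-01  6.08591200e-04  3.42282905e-04]
 [-6.81429877e-04  9.57541412e-01  2.88294953e-01]]
```

View pics/crop1.png

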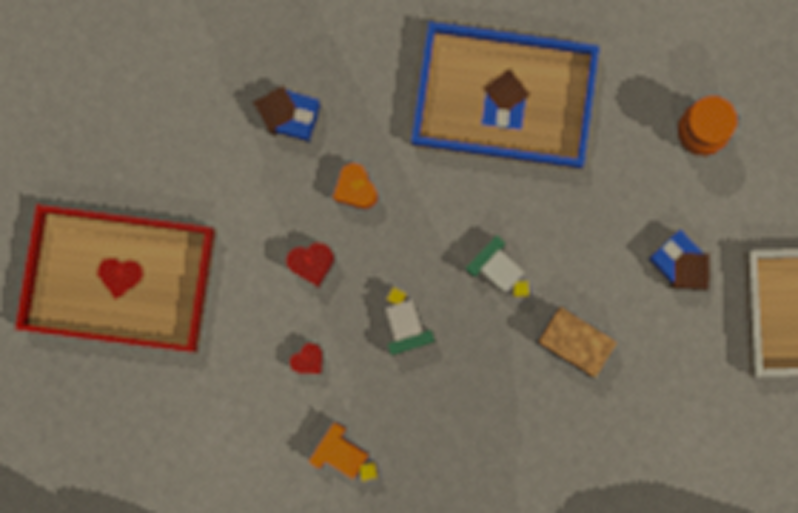

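The crop confirms it: large red heart at crop (310,262), small red heart (307,360) and both orange look-alikes are left alone. The sanding block lies near one candle's flame. Next I work out the poses.

```bash
cat >> h.py <<'E'
def measure(im,c,guess,kind,r=0.045):
    """grasp point xy and yaw (deg) of a figure near the guess, from colour centroids cast on its top face"""
    m=masks(im); hh,ww=im.shape[:2]
    V,U=np.mgrid[:hh,:ww]
    W=cast(np.c_[U.ravel(),V.ravel()],.022,c)[:,:2].reshape(hh,ww,2)
    near=np.hypot(W[...,0]-guess[0],W[...,1]-guess[1])<r
    def cen(k):
        mm=near&m[k]; return W[mm].mean(0) if mm.sum()>8 else None
    if kind=='house':
        near2=near&(m['blue']|m['white']); a=W[near2].mean(0); b=cen('brown'); d=b-a
        u=d/np.hypot(*d); allm=near2|(near&m['brown']); g=W[allm].mean(0)-u*.0055
        n=allm.sum()
    elif kind=='candle':
        a=cen('green');b=cen('yellow');g=cen('white');d=b-a;n=np.hypot(*d)
    else:
        mm=near&m['red']; p=W[mm]; g=p.mean(0); n=mm.sum()
        k=cv2.findContours(mm.astype(np.uint8),cv2.RETR_EXTERNAL,cv2.CHAIN_APPROX_NONE)[0]
        k=max(k,key=cv2.contourArea)[:,0]; q=W[k[:,1],k[:,0]]; 
        area,tri=cv2.minEnclosingTriangle((q*1e4).astype(np.float32).reshape(-1,1,2)); tri=tri[:,0]/1e4
        rr=np.hypot(*(q-g).T); tip=q[rr.argmax()]; d=g-tip; n=(n,tip.round(4))
    return g,np.degrees(np.arctan2(d[1],d[0])),n
def rel(p0,yaw0,p1,yaw1):
    """tool-down frame, tool y at yaw (deg): turn about tool x, shift in tool axes (mm)"""
    dy=(yaw1-yaw0+90)%180-90; a=np.radians(yaw0)
    y=np.array([np.cos(a),np.sin(a),0]); x=np.array([0,0,-1.]); z=np.cross(x,y)
    d=(np.array(p1)-p0)*1000
    return np.round([-np.radians(dy)],3),np.round([d@x,d@y,d@z],1),yaw0+dy
def toolyaw(s): return np.degrees(np.arctan2(s['tool_rot'][1,1],s['tool_rot'][0,1]))
E
python3 - <<'E'
from h import *
im=cv2.imread("pics/top0.png");c=calibration("top");m=masks(im)
for n,k,g in(("h1","house",(.637,.195)),("h2","house",(.495,-.18)),("c1","candle",(.486,-.009)),("c2","candle",(.438,.084)),("ht","heart",(.493,.174))):
    g,y,q=measure(im,c,g,k,.03 if k=='heart' else .042);print(n,g.round(4),y.round(1),np.hypot(*g).round(3),q)
h=cv2.cvtColor(im,cv2.COLOR_BGR2HSV)
rim=dict(house=(m['blue'],(220,98,75,60)),heart=(m['red'],(80,160,80,64)),candle=((h[...,1]<60)&(h[...,2]>125),(337,175,75,60)))
for k,(mm,(x,y,w,hh)) in rim.items():
    z=np.zeros_like(mm);z[y:y+hh,x:x+w]=mm[y:y+hh,x:x+w]
    v,u=np.nonzero(z);p=cast(np.c_[u,v],.022,c)[:,:2]
    b=cv2.minAreaRect((p*1000).astype(np.float32));e=cv2.boxPoints(b);l=sorted([(np.hypot(*(e[i]-e[i-1])),tuple(e[i]-e[i-1])) for i in range(4)])[-1][1]
    print(k,b,'long dir deg',np.degrees(np.arctan2(l[1],l[0]))%180)
s=state();print(toolyaw(s))
E
```

```text
h1 [0.6359 0.196 ] 69.0 0.665 229
h2 [ 0.4965 -0.1799] -131.6 0.528 227
c1 [ 0.4864 -0.0094] -132.3 0.487 0.046826101971603
c2 [0.4383 0.0841] 19.1 0.446 0.04676673716596943
ht [0.493  0.1737] -108.7 0.523 (np.int64(153), array([0.5   , 0.1943]))
house ((657.6357421875, -11.014724731445312), (165.18692016601562, 120.19898986816406), 82.56639862060547) long dir deg 82.566376
heart ((476.5931091308594, 357.5867919921875), (169.40296936035156, 118.33467102050781), 82.97205352783203) long dir deg 82.972046
candle ((445.3353576660156, -326.33575439453125), (186.731689453125, 157.35968017578125), 89.15209197998047) long dir deg 89.152084
72.59327043146847
```

Run:
```python
from h import *
s=state();print(rel(s['tool_pos'],toolyaw(s),[.493,.1737,.13],106.5))
```

```text
(array([-0.592]), array([  91.8, -361.3,  418.4]), np.float64(106.5))
```

{"op": "send_rows", "data": {"steps": [[[-0.592,0,0],[92,-361,418],0.8],[[-0.592,0,0],[92,-361,418],0.8],[[-0.592,0,0],[92,-361,418],0.8],[[-0.592,0,0],[92,-361,418],0.8],[[-0.592,0,0],[92,-361,418],0.8],[[-0.592,0,0],[92,-361,418],0.8],[[-0.592,0,0],[92,-361,418],0.8],[[-0.592,0,0],[92,-361,418],0.8],[[-0.592,0,0],[92,-361,418],0.8],[[-0.592,0,0],[92,-361,418],0.8],[[-0.592,0,0],[92,-361,418],0.8],[[-0.592,0,0],[92,-361,418],0.8]]}}

```text
t: 1.1
tool_pos: [0.4622, 0.2229, 0.1401]
tool_rot: [[-0.0, -0.284, 0.959], [-0.0, 0.959, 0.284], [-1.0, -0.0, -0.0]]
force: [0.9, 0.5, 0.4]
width: 0.0704
```

{"op": "send_rows", "data": {"steps": [[[0,0,0],[0,0,0],0.8]]}}

```text
t: 1.18
tool_pos: [0.465, 0.2157, 0.1393]
tool_rot: [[-0.0, -0.273, 0.962], [-0.005, 0.962, 0.273], [-1.0, -0.005, -0.001]]
force: [0.1, -0.3, 0.5]
width: 0.0701
```

Run:
```python
from h import *
s=state();print(s['t'],s['tool_pos'],toolyaw(s),s['joints'].round(2),s['width'])
c=calibration("wrist");im=get_image("wrist");cv2.imwrite("pics/w1.png",im)
np.save("c1.npy",c,allow_pickle=True)
for n,k,g in(("h1","house",(.637,.195)),("c1","candle",(.486,-.009)),("c2","candle",(.438,.084)),("ht","heart",(.493,.174))):
  try: g,y,q=measure(im,c,g,k,.03 if k=='heart' else .042);print(n,g.round(4),y.round(1),q)
  except Exception as e: print(n,e)
```

```text
1.1833 [0.46496997 0.21567567 0.13926001] 105.85003405204723 [-0.61  0.32  0.06  2.02 -0.02  0.81  1.31] 0.0701296801311714
h1 [0.6587 0.1949] 119.9 1028
c1 [ 0.4897 -0.007 ] -132.1 0.044177497993467874
c2 unsupported operand type(s) for -: 'NoneType' and 'float'
ht [0.4915 0.175 ] 134.2 (np.int64(1384), array([0.5087, 0.1573]))
```

View pics/w1.png

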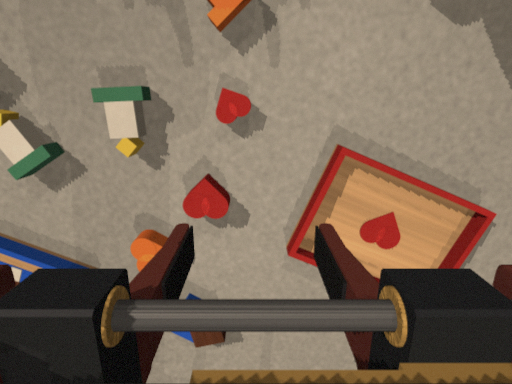

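Wrist view: large red heart at (207,198), point up at (208,176), so its yaw is about 16°, matching the top view. Small red heart at (233,105), candles at (120,120) and (25,155).

```bash
cat >> h.py <<'E'
def chain(*tg):
    s=state();p,y=s['tool_pos'],toolyaw(s)
    for t in tg:
        a,d,y1=rel(p,y,t[:3],t[3]);print('turn',a,'shift',d);p,y=np.array(t[:3]),y1
E
python3 -c "
from h import *
chain((.496,.1745,.09,106.5),(.496,.1745,.004,106.5),(.496,.1745,.09,106.5),(.4766,.3576,.09,83),(.4766,.3576,.0105,83))"
```

```text
turn [-0.008] shift [ 49.6 -52.5  19. ]
turn [-0.] shift [86.  0.  0.]
turn [-0.] shift [-86.   0.   0.]
turn [0.41] shift [  0.  181.1  33.4]
turn [-0.] shift [79.5  0.   0. ]
```

{"op": "send_rows", "data": {"steps": [[[-0.008,0,0],[50,-52,19],0.85],[[-0.008,0,0],[50,-52,19],0.85],[[-0.008,0,0],[50,-52,19],0.85],[[-0.008,0,0],[50,-52,19],0.85]]}}

```text
t: 1.57
tool_pos: [0.4939, 0.1798, 0.0893]
tool_rot: [[-0.003, -0.29, 0.957], [-0.001, 0.957, 0.29], [-1.0, -0.0, -0.003]]
force: [0.3, 1.1, 0.0]
width: 0.075
```

Run:
```python
from h import *
chain((.496,.1745,.004,106.5))
s=state();print(s['tool_pos'],toolyaw(s),s['width'])
c=calibration("wrist");im=get_image("wrist");cv2.imwrite("pics/w2.png",im)
print(proj([[.496,.1745,.022],[.496-.0067,.1745-.002,.022]],c))
for px in((0,0),): pass
m=masks(im)['red'];n,l,st,ce=cv2.connectedComponentsWithStats(m.astype(np.uint8));print([(st[i].tolist(),ce[i].round(0)) for i in range(1,n) if st[i,4]>100])
```

```text
turn [0.007] shift [85.3 -5.7  0.5]
[0.49386047 0.17980682 0.08932545] 106.87955448522494 0.07501131680138834
[[247.111539   203.05790129]
 [247.10234182 194.67272824]]
[([266, 60, 43, 44, 1320], array([285.,  82.])), ([347, 134, 165, 121, 3050], array([409., 183.])), ([220, 167, 55, 54, 2033], array([247., 198.])), ([427, 217, 47, 43, 1407], array([452., 239.])), ([365, 262, 23, 23, 178], array([379., 273.]))]
```

View pics/w2.png

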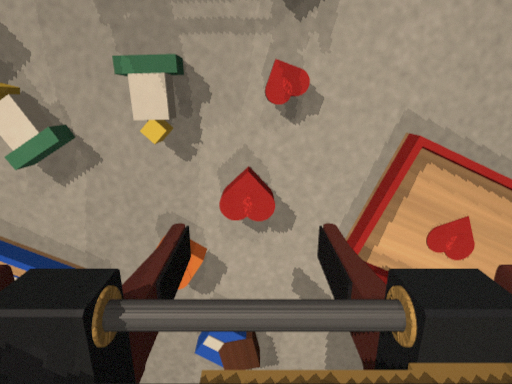

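Wrist view: heart centred at (247,198), with my grasp target at (247,203) in the middle of the lobes. The orange heart at (195,260) is clear of the left finger.

{"op": "send_rows", "data": {"steps": [[[0.007,0,0],[40,-5.5,0.5],0.75],[[0.007,0,0],[60,-5.5,0.5],0.75],[[0.007,0,0],[85,-5.5,0.5],0.75],[[0.007,0,0],[85,-5.5,0.5],0.75],[[0.007,0,0],[85,-5.5,0.5],0.75],[[0.007,0,0],[85,-5.5,0.5],0.3],[[0.007,0,0],[85,-5.5,0.5],0.3],[[0.007,0,0],[85,-5.5,0.5],0.3],[[0.007,0,0],[85,-5.5,0.5],0.3],[[0.007,0,0],[85,-5.5,0.5],0.3]], "grip_force": 20}}

```text
t: 2.45
tool_pos: [0.4975, 0.1758, 0.0068]
tool_rot: [[0.002, -0.285, 0.958], [0.001, 0.958, 0.285], [-1.0, 0.001, 0.002]]
force: [-1.3, 0.6, 7.2]
width: 0.0439
```

{"op": "send_rows", "data": {"steps": [[[0,0,0],[-40,0,0],0.3],[[0,0,0],[-85,0,0],0.3],[[0,0,0],[-85,0,0],0.3],[[0.41,0,0],[-85,181,33],0.3],[[0.41,0,0],[-85,181,33],0.3],[[0.41,0,0],[-85,181,33],0.3],[[0.41,0,0],[-85,181,33],0.3],[[0.41,0,0],[-85,181,33],0.3],[[0.41,0,0],[-85,181,33],0.3],[[0.41,0,0],[-85,181,33],0.3],[[0.41,0,0],[-85,181,33],0.3]]}}

```text
t: 3.37
tool_pos: [0.4772, 0.3563, 0.0904]
tool_rot: [[0.0, 0.122, 0.993], [-0.001, 0.993, -0.122], [-1.0, -0.001, 0.0]]
force: [0.5, 0.1, -0.2]
width: 0.0437
```

Run:
```python
from h import *
s=state();print(s['t'],s['tool_pos'],toolyaw(s),s['width'],s['force'])
chain((.4766,.3576,.014,83))
cv2.imwrite("pics/w3.png",get_image("wrist"))
```

```text
3.3667 [0.47720205 0.35629657 0.09043731] 83.01213462009733 0.043741494703002294 [ 0.47078224  0.07317913 -0.16185835]
turn [0.] shift [76.4  1.2 -0.8]
```

View pics/w3.png

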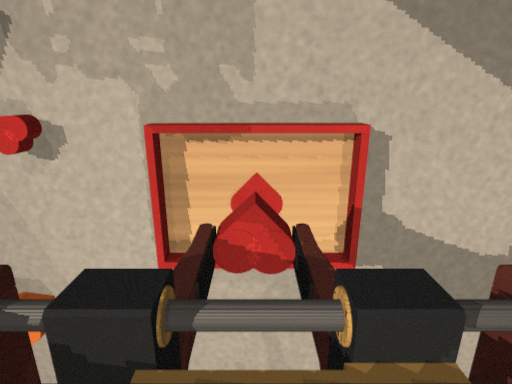

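Wrist view: heart held squarely at (255,240) over the heart tray, point towards (255,190).

{"op": "send_rows", "data": {"steps": [[[0,0,0],[40,1,-1],0.3],[[0,0,0],[65,1,-1],0.3],[[0,0,0],[77.5,1,-1],0.3],[[0,0,0],[77.5,1,-1],0.3],[[0,0,0],[77.5,1,-1],0.3],[[0,0,0],[77.5,1,-1],0.65],[[0,0,0],[77.5,1,-1],0.65],[[0,0,0],[77.5,1,-1],0.65],[[0,0,0],[40,1,-1],0.65],[[0,0,0],[-10,1,-1],0.65],[[0,0,0],[-10,1,-1],0.65],[[0,0,0],[-10,1,-1],0.65]]}}

```text
t: 4.42
tool_pos: [0.4782, 0.3612, 0.1047]
tool_rot: [[0.006, 0.121, 0.993], [0.006, 0.993, -0.121], [-1.0, 0.006, 0.005]]
force: [0.6, 0.2, -0.5]
width: 0.0572
```

Run:
```python
from h import *
# h1 hover; grasp est (.636,.196) yaw ~74 => tool yaw -16/164
s=state();print(s['tool_pos'],toolyaw(s),s['joints'].round(2))
for y in(164,): chain((.636,.196,.11,y))
```

```text
[0.47815128 0.36115385 0.10474737] 83.07332767942917 [-0.87  0.49  0.15  1.86 -0.1   0.8   0.79]
turn [-1.412] shift [  -5.3 -144.9  176.6]
```

{"op": "send_rows", "data": {"steps": [[[1.4,0,0],[-5,-145,177],0.75],[[1.4,0,0],[-5,-145,177],0.75],[[1.4,0,0],[-5,-145,177],0.75],[[1.4,0,0],[-5,-145,177],0.75],[[1.4,0,0],[-5,-145,177],0.75],[[1.4,0,0],[-5,-145,177],0.75],[[1.4,0,0],[-5,-145,177],0.75],[[1.4,0,0],[-5,-145,177],0.75],[[1.4,0,0],[-5,-145,177],0.75],[[1.4,0,0],[-5,-145,177],0.75],[[1.4,0,0],[-5,-145,177],0.75],[[1.4,0,0],[-5,-145,177],0.75]]}}

```text
t: 5.42
tool_pos: [0.6332, 0.194, 0.1039]
tool_rot: [[-0.002, 0.999, 0.045], [-0.001, 0.045, -0.999], [-1.0, -0.002, 0.001]]
force: [-0.6, -0.6, -0.8]
width: 0.0658
```

Run:
```python
from h import *
s=state();print(s['t'],s['tool_pos'],toolyaw(s),s['joints'].round(2))
c=calibration("wrist");im=get_image("wrist");cv2.imwrite("pics/w4.png",im)
print(measure(im,c,(.637,.197),'house',.04), proj([.636,.196,.022],c))
c=calibration("top");im=get_image("top");cv2.imwrite("pics/top1.png",im)
```

```text
5.4167 [0.63318867 0.19395668 0.103937  ] 2.601785004436467 [-0.75  0.63  0.52  1.71 -0.39  0.9  -0.02]
(array([0.63750224, 0.19061037]), np.float64(80.1164743041808), np.int64(5006)) [[256.45773591 194.63407658]]
```

View pics/w4.png

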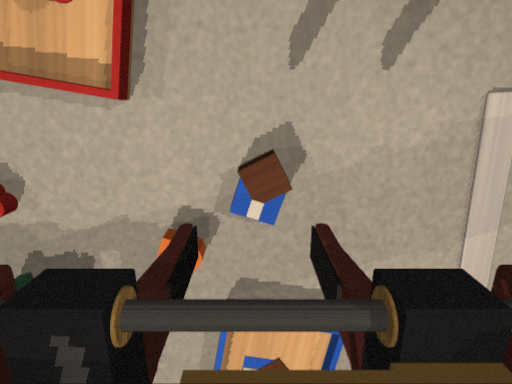

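Wrist view: house with wall bottom edge at (231,213)–(274,224) and roof centre (264,178), giving yaw of about 76.6°, and grasp pixel (259,196).

Run:
```python
from h import *
c=calibration("wrist")
P=cast([[259,196],[252.5,218.5],[264,178]],.022,c);print(P);g=P[0]
d=P[2]-P[1];y=np.degrees(np.arctan2(d[1],d[0]));print(y)
u=np.array([np.cos(np.radians(82.6)),np.sin(np.radians(82.6))])
tc=np.array([.6576,-.011])
# house x along +u (ridge to +y): grasp at slot origin -10mm
pl=tc+u*(.037-.010)
chain((g[0],g[1],.005,y-90),(g[0],g[1],.09,y-90),(pl[0],pl[1],.09,82.6-90),(pl[0],pl[1],.012,82.6-90))
```

```text
[[0.63843778 0.194804   0.022     ]
 [0.63403598 0.17419171 0.022     ]
 [0.64165494 0.21063391 0.022     ]]
78.19128520142405
turn [0.259] shift [99.4  5.1 -0.6]
turn [-0.] shift [-85.   0.   0.]
turn [-0.077] shift [  0.   58.8 170.6]
turn [-0.] shift [78.  0.  0.]
```

{"op": "send_rows", "data": {"steps": [[[0.26,0,0],[30,5,-0.5],0.75],[[0.26,0,0],[50,5,-0.5],0.75],[[0.26,0,0],[75,5,-0.5],0.75],[[0.26,0,0],[98,5,-0.5],0.75],[[0.26,0,0],[98,5,-0.5],0.75],[[0.26,0,0],[98,5,-0.5],0.75],[[0.26,0,0],[98,5,-0.5],0.3],[[0.26,0,0],[98,5,-0.5],0.3],[[0.26,0,0],[98,5,-0.5],0.3],[[0.26,0,0],[98,5,-0.5],0.3],[[0.26,0,0],[98,5,-0.5],0.3],[[0.26,0,0],[98,5,-0.5],0.3]]}}

```text
t: 6.52
tool_pos: [0.6397, 0.195, 0.0086]
tool_rot: [[0.001, 0.978, -0.208], [0.001, -0.208, -0.978], [-1.0, 0.001, -0.001]]
force: [-1.7, -0.1, 6.4]
width: 0.04
```

{"op": "send_rows", "data": {"steps": [[[0,0,0],[-40,0,0],0.3],[[0,0,0],[-85,0,0],0.3],[[0,0,0],[-85,0,0],0.3],[[-0.077,0,0],[-85,59,171],0.3],[[-0.077,0,0],[-85,59,171],0.3],[[-0.077,0,0],[-85,59,171],0.3],[[-0.077,0,0],[-85,59,171],0.3],[[-0.077,0,0],[-85,59,171],0.3],[[-0.077,0,0],[-85,59,171],0.3],[[-0.077,0,0],[-85,59,171],0.3],[[-0.077,0,0],[-85,59,171],0.3]]}}

```text
t: 7.43
tool_pos: [0.6611, 0.0173, 0.0922]
tool_rot: [[-0.0, 0.991, -0.131], [0.001, -0.131, -0.991], [-1.0, -0.0, -0.001]]
force: [-1.3, 1.1, -0.3]
width: 0.0396
```

Run:
```python
from h import *
s=state();print(s['t'],s['tool_pos'],toolyaw(s),s['width'],s['force'],s['joints'].round(2))
cv2.imwrite("pics/w5.png",get_image("wrist"))
u=np.array([np.cos(np.radians(82.6)),np.sin(np.radians(82.6))])
tc=np.array([.6576,-.011])
pl=tc+u*(.037-.010)
chain((pl[0],pl[1],.014,82.6-90))
```

```text
7.4333 [0.6611089  0.01730133 0.09221476] -7.511176279896588 0.039579569751949886 [-1.27985383  1.10642129 -0.33220935] [-0.5   0.66  0.56  1.72 -0.43  0.89  0.11]
turn [-0.001] shift [78.2  0.3  2.1]
```

View pics/w5.png

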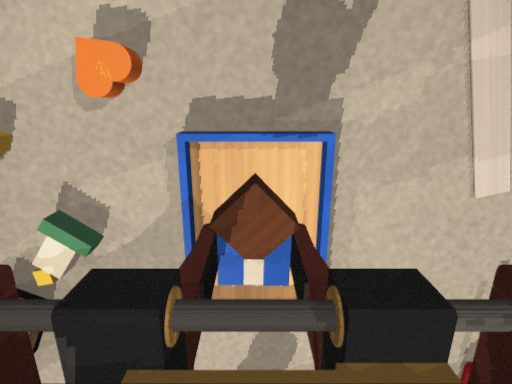

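Wrist view: house held straight at (255,240), ridge up, inside the blue rim.

{"op": "send_rows", "data": {"steps": [[[0,0,0],[40,0,2],0.3],[[0,0,0],[65,0,2],0.3],[[0,0,0],[78,0,2],0.3],[[0,0,0],[78,0,2],0.3],[[0,0,0],[78,0,2],0.3],[[0,0,0],[78,0,2],0.6],[[0,0,0],[78,0,2],0.6],[[0,0,0],[78,0,2],0.6],[[0,0,0],[40,0,2],0.6],[[0,0,0],[-10,0,2],0.6],[[0,0,0],[-10,0,2],0.6],[[0,0,0],[-10,0,2],0.6]]}}

```text
t: 8.48
tool_pos: [0.6637, 0.013, 0.1069]
tool_rot: [[0.008, 0.991, -0.133], [0.001, -0.133, -0.991], [-1.0, 0.007, -0.002]]
force: [-0.5, 0.4, -0.7]
width: 0.0524
```

Run:
```python
from h import *
s=state();print(s['t'],s['tool_pos'],toolyaw(s))
chain((.4965,-.18,.105,-48))
```

```text
8.4833 [0.66372935 0.01295264 0.10690404] -7.638722786181124
turn [0.704] shift [   1.9 -140.1  213.5]
```

{"op": "send_rows", "data": {"steps": [[[0.704,0,0],[2,-140,213],0.75],[[0.704,0,0],[2,-140,213],0.75],[[0.704,0,0],[2,-140,213],0.75],[[0.704,0,0],[2,-140,213],0.75],[[0.704,0,0],[2,-140,213],0.75],[[0.704,0,0],[2,-140,213],0.75],[[0.704,0,0],[2,-140,213],0.75],[[0.704,0,0],[2,-140,213],0.75],[[0.704,0,0],[2,-140,213],0.75],[[0.704,0,0],[2,-140,213],0.75]]}}

```text
t: 9.32
tool_pos: [0.4949, -0.1778, 0.1]
tool_rot: [[-0.0, 0.672, -0.741], [0.001, -0.741, -0.672], [-1.0, -0.001, -0.0]]
force: [0.9, 0.6, 0.1]
width: 0.0659
```

Run:
```python
from h import *
s=state();print(s['t'],s['tool_pos'],toolyaw(s),s['joints'].round(2))
c=calibration("wrist");im=get_image("wrist");cv2.imwrite("pics/w6.png",im)
print(proj([.4965,-.18,.022],c))
m=masks(im);
for k in('blue','white'):
    n,l,st,ce=cv2.connectedComponentsWithStats(m[k].astype(np.uint8))
    print(k,[(st[i].tolist(),ce[i].round(1)) for i in range(1,n) if st[i,4]>60])
```

```text
9.3167 [ 0.49491545 -0.17776478  0.10001893] -47.776907521073774 [-0.38  0.51  0.79  2.06 -0.51  0.78 -0.11]
[[256.14278621 199.56850077]]
blue [([227, 0, 52, 28, 625], array([251.4,  10.2])), ([235, 168, 49, 42, 1197], array([259.2, 184.8]))]
white [([0, 0, 512, 299, 99137], array([261.7, 140.7])), ([253, 175, 14, 19, 259], array([259.5, 183.8])), ([266, 256, 45, 43, 340], array([290. , 277.6])), ([319, 331, 22, 13, 164], array([331. , 335.5])), ([158, 332, 144, 48, 2589], array([219.5, 351.9]))]
```

View pics/w6.png

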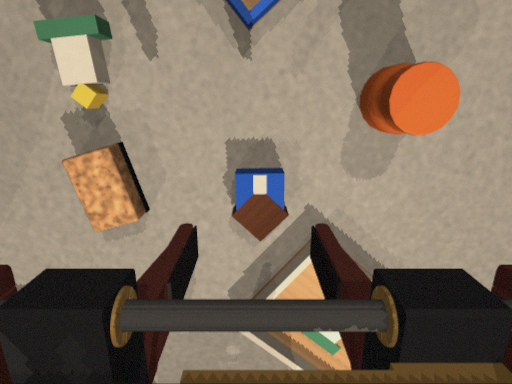

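Wrist view: second house with door (260,184) and ridge (260,240), aligned with the tool. Grasp pixel is (260,199); jar (410,98), sanding block (107,186) and tray rim are clear.

Run:
```python
from h import *
c=calibration("wrist");g=cast([260,199],.022,c)[0];print(g)
u=np.array([np.cos(np.radians(82.6)),np.sin(np.radians(82.6))]);tc=np.array([.6576,-.011]);pl=tc-u*.027
y=-47.5
chain((g[0],g[1],.005,y),(g[0],g[1],.09,y),(pl[0],pl[1],.09,-7.4),(pl[0],pl[1],.012,-7.4))
```

```text
[ 0.49913727 -0.18197792  0.022     ]
turn [-0.004] shift [95.1  5.9 -0.1]
turn [-0.] shift [-85.   0.   0.]
turn [-0.7] shift [   0.    -1.6 -211.7]
turn [-0.] shift [78.  0.  0.]
```

{"op": "send_rows", "data": {"steps": [[[0,0,0],[30,6,0],0.7],[[0,0,0],[50,6,0],0.7],[[0,0,0],[75,6,0],0.7],[[0,0,0],[95,6,0],0.7],[[0,0,0],[95,6,0],0.7],[[0,0,0],[95,6,0],0.7],[[0,0,0],[95,6,0],0.3],[[0,0,0],[95,6,0],0.3],[[0,0,0],[95,6,0],0.3],[[0,0,0],[95,6,0],0.3],[[0,0,0],[95,6,0],0.3],[[0,0,0],[95,6,0],0.3]]}}

```text
t: 10.37
tool_pos: [0.4986, -0.1837, 0.0064]
tool_rot: [[0.002, 0.67, -0.743], [0.0, -0.743, -0.67], [-1.0, 0.001, -0.001]]
force: [-0.7, 1.5, 7.4]
width: 0.0399
```

{"op": "send_rows", "data": {"steps": [[[0,0,0],[-40,0,0],0.3],[[0,0,0],[-85,0,0],0.3],[[0,0,0],[-85,0,0],0.3],[[-0.7,0,0],[-85,-2,-212],0.3],[[-0.7,0,0],[-85,-2,-212],0.3],[[-0.7,0,0],[-85,-2,-212],0.3],[[-0.7,0,0],[-85,-2,-212],0.3],[[-0.7,0,0],[-85,-2,-212],0.3],[[-0.7,0,0],[-85,-2,-212],0.3],[[-0.7,0,0],[-85,-2,-212],0.3],[[-0.7,0,0],[-85,-2,-212],0.3],[[-0.7,0,0],[-85,-2,-212],0.3]]}}

```text
t: 11.37
tool_pos: [0.6528, -0.042, 0.0904]
tool_rot: [[-0.001, 0.99, -0.141], [-0.001, -0.141, -0.99], [-1.0, -0.001, 0.001]]
force: [0.1, -0.6, 0.2]
width: 0.0395
```

Run:
```python
from h import *
s=state();print(s['t'],s['tool_pos'],toolyaw(s),s['width'],s['force'],s['joints'].round(2))
cv2.imwrite("pics/w7.png",get_image("wrist"))
u=np.array([np.cos(np.radians(82.6)),np.sin(np.radians(82.6))]);tc=np.array([.6576,-.011]);pl=tc-u*.027
chain((pl[0],pl[1],.012,-7.4))
```

```text
11.3667 [ 0.65283338 -0.04200775  0.09041804] -8.094342558834168 0.03949998554213256 [ 0.0503263  -0.63197926  0.2320833 ] [-0.42  0.65  0.56  1.74 -0.43  0.88  0.19]
turn [-0.012] shift [78.5  0.7 -4.5]
```

View pics/w7.png

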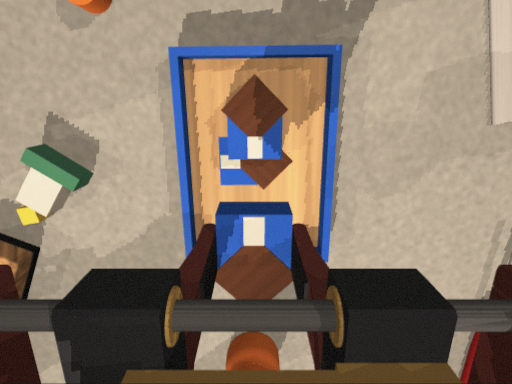

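Wrist view: first house flat in the tray at (255,120), second held at (255,245) over the free half.

{"op": "send_rows", "data": {"steps": [[[-0.012,0,0],[40,0,-4],0.3],[[-0.012,0,0],[65,0,-4],0.3],[[-0.012,0,0],[77.5,0,-4],0.3],[[-0.012,0,0],[77.5,0,-4],0.3],[[-0.012,0,0],[77.5,0,-4],0.3],[[-0.012,0,0],[77.5,0,-4],0.6],[[-0.012,0,0],[77.5,0,-4],0.6],[[-0.012,0,0],[77.5,0,-4],0.6],[[-0.012,0,0],[40,0,-4],0.6],[[-0.012,0,0],[-10,0,-4],0.6],[[-0.012,0,0],[-10,0,-4],0.6],[[-0.012,0,0],[-10,0,-4],0.6]]}}

```text
t: 12.42
tool_pos: [0.6574, -0.0369, 0.1049]
tool_rot: [[0.008, 0.992, -0.125], [0.0, -0.125, -0.992], [-1.0, 0.008, -0.001]]
force: [0.7, -0.5, -0.3]
width: 0.0526
```

Run:
```python
from h import *
s=state();print(s['t'],s['tool_pos'],toolyaw(s))
# candle c1 white centre (.488,-.009) yaw -133 -> tool yaw -43
chain((.4875,-.009,.105,-43))
```

```text
12.4167 [ 0.65735304 -0.03687069  0.104859  ] -7.185685393531882
turn [0.625] shift [-1.00e-01 -1.72e+02 -6.40e+00]
```

{"op": "send_rows", "data": {"steps": [[[0.625,0,0],[0,-172,-6],0.55],[[0.625,0,0],[0,-172,-6],0.55],[[0.625,0,0],[0,-172,-6],0.55],[[0.625,0,0],[0,-172,-6],0.55],[[0.625,0,0],[0,-172,-6],0.55],[[0.625,0,0],[0,-172,-6],0.55],[[0.625,0,0],[0,-172,-6],0.55],[[0.625,0,0],[0,-172,-6],0.55]]}}

```text
t: 13.08
tool_pos: [0.4863, -0.0089, 0.1006]
tool_rot: [[0.002, 0.735, -0.679], [-0.001, -0.679, -0.735], [-1.0, 0.002, -0.001]]
force: [0.7, 0.3, 0.0]
width: 0.0485
```

Run:
```python
from h import *
s=state();print(s['t'],s['tool_pos'],toolyaw(s),s['joints'].round(2),s['width'])
c=calibration("wrist");im=get_image("wrist");cv2.imwrite("pics/w8.png",im)
print(proj([.4875,-.009,.022],c))
m=masks(im);print(measure(im,c,(.4875,-.009),'candle',.04))
for k in('green','yellow'):
    n,l,st,ce=cv2.connectedComponentsWithStats(m[k].astype(np.uint8))
    print(k,[(st[i].tolist(),ce[i].round(1),cast(ce[i],.022,c).round(4)) for i in range(1,n) if st[i,4]>60])
```

```text
13.0833 [ 0.48628761 -0.00890877  0.1006003 ] -42.72763625873714 [-0.74  0.44  0.79  2.15 -0.47  0.73 -0.39] 0.04847095812971492
[[253.81560245 198.03087231]]
(array([ 0.48689846, -0.01227461]), np.float64(-132.4828709807185), np.float64(0.04607750263073676))
green [([93, 157, 62, 41, 864], array([122.7, 179.2]), array([[0.42  , 0.0754, 0.022 ]])), ([227, 163, 54, 18, 951], array([253.6, 171.5]), array([[0.5027, 0.0077, 0.022 ]]))]
yellow [([132, 120, 22, 19, 275], array([142.3, 129.3]), array([[0.4619, 0.0911, 0.022 ]]))]
```

View pics/w8.png

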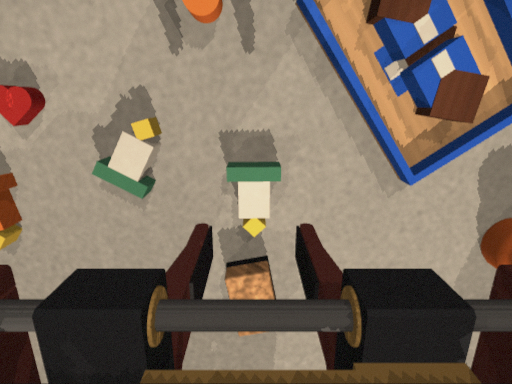

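Wrist view: candle with stick centre (254,199) aligned with the tool and flame at (254,228). The sanding block starts at row 260, clear of the fingers. Both houses lie flat in the blue tray.

Run:
```python
from h import *
c=calibration("wrist");g=cast([254.3,200],.022,c)[0];print(g)
im=cv2.imread("pics/top1.png");ct=calibration("top");h=cv2.cvtColor(im,cv2.COLOR_BGR2HSV)
mm=((h[...,1]<70)&(h[...,2]>135)).astype(np.uint8);n,l,st,ce=cv2.connectedComponentsWithStats(mm[170:240,335:415])
i=1+st[1:,4].argmax();print(st[i]);v,u_=np.nonzero(l==i);p=cast(np.c_[u_+335,v+170],.022,ct)[:,:2]
b=cv2.minAreaRect((p*1000).astype(np.float32));print(b)
y=-42.7;pl=(.447,-.333-.0)
chain((g[0],g[1],.005,y),(g[0],g[1],.09,y),(pl[0],pl[1]-.037,.09,2))
```

```text
[ 0.48673237 -0.01074919  0.022     ]
[  8  11  64  47 539]
((450.0397033691406, -333.97540283203125), (121.90611267089844, 169.8756561279297), 1.9640005826950073)
turn [-0.001] shift [95.6  1.4  1. ]
turn [-0.] shift [-85.   0.   0.]
turn [-0.78] shift [  0.  214.4 291. ]
```

{"op": "send_rows", "data": {"steps": [[[0,0,0],[30,1.5,1],0.55],[[0,0,0],[50,1.5,1],0.55],[[0,0,0],[75,1.5,1],0.55],[[0,0,0],[95.5,1.5,1],0.55],[[0,0,0],[95.5,1.5,1],0.55],[[0,0,0],[95.5,1.5,1],0.55],[[0,0,0],[95.5,1.5,1],0.15],[[0,0,0],[95.5,1.5,1],0.15],[[0,0,0],[95.5,1.5,1],0.15],[[0,0,0],[95.5,1.5,1],0.15],[[0,0,0],[95.5,1.5,1],0.15],[[0,0,0],[95.5,1.5,1],0.15]]}}

```text
t: 14.13
tool_pos: [0.4858, -0.0105, 0.0059]
tool_rot: [[0.002, 0.732, -0.681], [0.001, -0.681, -0.732], [-1.0, 0.001, -0.002]]
force: [-1.5, 0.5, 6.8]
width: 0.0254
```

{"op": "send_rows", "data": {"steps": [[[0,0,0],[-40,0,0],0.15],[[0,0,0],[-85,0,0],0.15],[[0,0,0],[-85,0,0],0.15],[[-0.78,0,0],[-85,214,289],0.15],[[-0.78,0,0],[-85,214,289],0.15],[[-0.78,0,0],[-85,214,289],0.15],[[-0.78,0,0],[-85,214,289],0.15],[[-0.78,0,0],[-85,214,289],0.15],[[-0.78,0,0],[-85,214,289],0.15],[[-0.78,0,0],[-85,214,289],0.15],[[-0.78,0,0],[-85,214,289],0.15],[[-0.78,0,0],[-85,214,289],0.15]]}}

```text
t: 15.13
tool_pos: [0.4431, -0.3724, 0.0905]
tool_rot: [[0.001, 1.0, 0.027], [-0.002, 0.027, -1.0], [-1.0, 0.001, 0.002]]
force: [0.4, 0.6, -0.3]
width: 0.0262
```

{"op": "send_rows", "data": {"steps": [[[0,0,0],[0,0,0],0.15],[[0,0,0],[0,0,0],0.15]]}}

```text
t: 15.3
tool_pos: [0.4435, -0.3699, 0.09]
tool_rot: [[-0.0, 1.0, 0.026], [-0.001, 0.026, -1.0], [-1.0, -0.0, 0.001]]
force: [0.2, 0.6, -0.5]
width: 0.0256
```

Run:
```python
from h import *
s=state();print(s['t'],s['tool_pos'],toolyaw(s),s['width'],s['force'],s['joints'].round(2))
cv2.imwrite("pics/w9.png",get_image("wrist"))
chain((.4512,-.368,.012,2))
```

```text
15.3 [ 0.44353094 -0.36987216  0.0900195 ] 1.5054496054179223 0.025550031644124057 [ 0.16554235  0.5839267  -0.45212003] [ 0.18  0.53  0.54  1.93 -0.38  0.78  0.96]
turn [-0.006] shift [77.8  6.9  0.4]
```

View pics/w9.png

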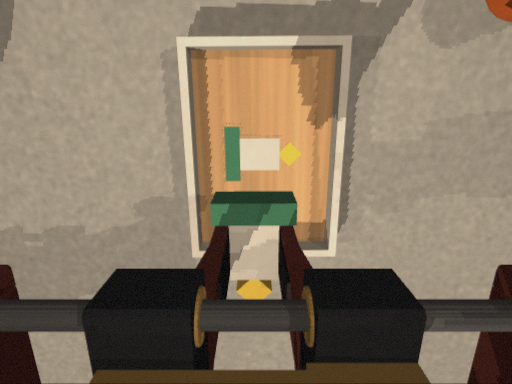

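Wrist view: candle held at (255,245), about 7 mm left of the tray's middle (263). The planned shift corrects that.

{"op": "send_rows", "data": {"steps": [[[0,0,0],[40,7,0],0.15],[[0,0,0],[65,7,0],0.15],[[0,0,0],[78,7,0],0.15],[[0,0,0],[78,7,0],0.15],[[0,0,0],[78,7,0],0.15],[[0,0,0],[78,7,0],0.5],[[0,0,0],[78,7,0],0.5],[[0,0,0],[78,7,0],0.5],[[0,0,0],[40,7,0],0.5],[[0,0,0],[-10,7,0],0.5],[[0,0,0],[-10,7,0],0.5],[[0,0,0],[-10,7,0],0.5]]}}

```text
t: 16.35
tool_pos: [0.4535, -0.3695, 0.1036]
tool_rot: [[0.006, 1.0, 0.03], [-0.003, 0.03, -1.0], [-1.0, 0.006, 0.004]]
force: [0.5, 0.1, -0.4]
width: 0.0436
```

Run:
```python
from h import *
s=state();print(s['t'],s['tool_pos'],toolyaw(s))
chain((.439,.085,.105,-70))
```

```text
16.35 [ 0.45354919 -0.36947067  0.10363264] 1.70861460845886
turn [1.252] shift [  -1.4   -1.  -454.7]
```

{"op": "send_rows", "data": {"steps": [[[1.252,0,0],[-1,-1,-455],0.55],[[1.252,0,0],[-1,-1,-455],0.55],[[1.252,0,0],[-1,-1,-455],0.55],[[1.252,0,0],[-1,-1,-455],0.55],[[1.252,0,0],[-1,-1,-455],0.55],[[1.252,0,0],[-1,-1,-455],0.55],[[1.252,0,0],[-1,-1,-455],0.55],[[1.252,0,0],[-1,-1,-455],0.55],[[1.252,0,0],[-1,-1,-455],0.55],[[1.252,0,0],[-1,-1,-455],0.55],[[1.252,0,0],[-1,-1,-455],0.55],[[1.252,0,0],[-1,-1,-455],0.55]]}}

```text
t: 17.35
tool_pos: [0.4357, 0.094, 0.0997]
tool_rot: [[-0.002, 0.35, -0.937], [0.0, -0.937, -0.35], [-1.0, -0.001, 0.002]]
force: [0.4, -0.1, -0.4]
width: 0.0484
```

Run:
```python
from h import *
s=state();print(s['t'],s['tool_pos'],toolyaw(s),s['joints'].round(2))
chain((.439,.085,.105,-70))
```

```text
17.35 [0.43568766 0.09402411 0.09971052] -69.54055251748599 [-1.13  0.44  0.97  2.24 -0.55  0.73 -0.98]
turn [0.008] shift [-5.3  9.6  0.1]
```

Run:
```python
from h import *
s=state();c=calibration("wrist");im=get_image("wrist");cv2.imwrite("pics/w10.png",im)
print(s['tool_pos'],proj([.4385,.084,.022],c),measure(im,c,(.4385,.084),'candle',.04))
```

```text
[0.43568766 0.09402411 0.09971052] [[265.64989276 200.35099168]] (array([0.44341565, 0.07703442]), np.float64(17.948247363201926), np.float64(0.04492584142695822))
```

View pics/w10.png

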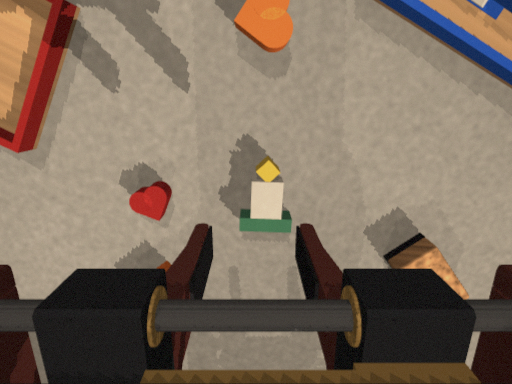

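Wrist view: second candle with stick at (267,199), flame (268,171) and foot (266,222), yaw about 18°. The small red heart at (150,200) is clear.

Run:
```python
from h import *
c=calibration("wrist");g=cast([266.8,198.5],.022,c)[0];print(g)
y=-72.3;u=np.array([np.cos(np.radians(92)),np.sin(np.radians(92))]);pl=np.array([.450,-.334])+u*(.037-.003);print(pl)
chain((g[0],g[1],.005,y),(g[0],g[1],.09,y),(pl[0],pl[1],.09,2))
```

```text
[0.44058369 0.08185468 0.022     ]
[ 0.44881342 -0.30002071]
turn [0.049] shift [94.8 11.4 -0.7]
turn [-0.] shift [-85.   0.   0.]
turn [-1.297] shift [  0.  366.3 108.3]
```

{"op": "send_rows", "data": {"steps": [[[0.048,0,0],[30,11,-1],0.55],[[0.048,0,0],[50,11,-1],0.55],[[0.048,0,0],[75,11,-1],0.55],[[0.048,0,0],[95,11,-1],0.55],[[0.048,0,0],[95,11,-1],0.55],[[0.048,0,0],[95,11,-1],0.55],[[0.048,0,0],[95,11,-1],0.15],[[0.048,0,0],[95,11,-1],0.15],[[0.048,0,0],[95,11,-1],0.15],[[0.048,0,0],[95,11,-1],0.15],[[0.048,0,0],[95,11,-1],0.15],[[0.048,0,0],[95,11,-1],0.15]]}}

```text
t: 18.4
tool_pos: [0.4422, 0.0773, 0.0068]
tool_rot: [[0.001, 0.297, -0.955], [0.001, -0.955, -0.297], [-1.0, -0.001, -0.001]]
force: [-0.4, 0.0, 8.2]
width: 0.0257
```

{"op": "send_rows", "data": {"steps": [[[0,0,0],[-40,0,0],0.15],[[0,0,0],[-85,0,0],0.15],[[0,0,0],[-85,0,0],0.15]]}}

```text
t: 18.65
tool_pos: [0.4445, 0.0771, 0.0955]
tool_rot: [[0.006, 0.296, -0.955], [0.002, -0.955, -0.296], [-1.0, -0.0, -0.007]]
force: [1.4, -0.4, -0.3]
width: 0.0261
```

{"op": "send_rows", "data": {"steps": [[[-1.297,0,0],[0,366,108],0.15],[[-1.297,0,0],[0,366,108],0.15],[[-1.297,0,0],[0,366,108],0.15],[[-1.297,0,0],[0,366,108],0.15],[[-1.297,0,0],[0,366,108],0.15],[[-1.297,0,0],[0,366,108],0.15],[[-1.297,0,0],[0,366,108],0.15],[[-1.297,0,0],[0,366,108],0.15],[[-1.297,0,0],[0,366,108],0.15],[[-1.297,0,0],[0,366,108],0.15],[[-1.297,0,0],[0,366,108],0.15],[[-1.297,0,0],[0,366,108],0.15]]}}

```text
t: 19.65
tool_pos: [0.4463, -0.3062, 0.0911]
tool_rot: [[0.0, 1.0, 0.026], [-0.0, 0.026, -1.0], [-1.0, 0.0, 0.0]]
force: [0.5, -0.6, -0.2]
width: 0.026
```

{"op": "send_rows", "data": {"steps": [[[0,0,0],[0,0,0],0.15],[[0,0,0],[0,0,0],0.15]]}}

```text
t: 19.82
tool_pos: [0.447, -0.3036, 0.0909]
tool_rot: [[-0.0, 1.0, 0.026], [0.001, 0.026, -1.0], [-1.0, -0.0, -0.001]]
force: [-0.1, 0.3, -0.3]
width: 0.0258
```

Run:
```python
from h import *
s=state();print(s['t'],s['tool_pos'],toolyaw(s),s['width'],s['force'])
cv2.imwrite("pics/w11.png",get_image("wrist"))
chain((.4488,-.300,.012,2))
```

```text
19.8167 [ 0.44699791 -0.30360506  0.09085026] 1.495524747463774 0.025808525748956573 [-0.06217298  0.30440803 -0.25211857]
turn [-0.008] shift [78.9  1.7 -3.4]
```

View pics/w11.png

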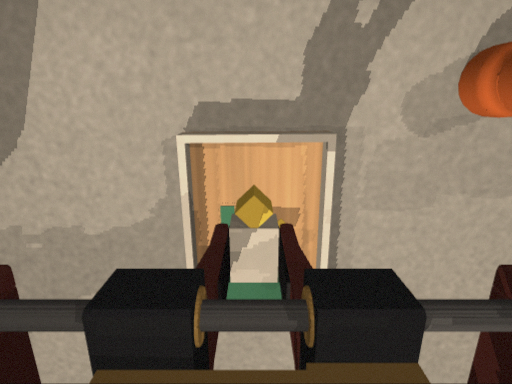

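Wrist view: second candle held at (255,240), flame to the far side, centred in the white-rimmed tray.

{"op": "send_rows", "data": {"steps": [[[0,0,0],[40,2,-3],0.15],[[0,0,0],[65,2,-3],0.15],[[0,0,0],[78,2,-3],0.15],[[0,0,0],[78,2,-3],0.15],[[0,0,0],[78,2,-3],0.15],[[0,0,0],[78,2,-3],0.5],[[0,0,0],[78,2,-3],0.5],[[0,0,0],[78,2,-3],0.5],[[0,0,0],[40,2,-3],0.5],[[0,0,0],[-20,2,-3],0.5],[[0,0,0],[-80,2,-3],0.5],[[0,0,0],[-80,2,-3],0.5]]}}

```text
t: 20.87
tool_pos: [0.4487, -0.302, 0.1738]
tool_rot: [[0.001, 1.0, 0.026], [-0.001, 0.026, -1.0], [-1.0, 0.001, 0.001]]
force: [1.0, -0.2, -1.1]
width: 0.0441
```

{"op": "send_rows", "data": {"steps": [[[0,0,0],[-50,-20,-150],0.5],[[0,0,0],[-50,-20,-150],0.5],[[0,0,0],[-50,-20,-150],0.5],[[0,0,0],[-50,-20,-150],0.5],[[0,0,0],[-50,-20,-150],0.5],[[0,0,0],[-50,-20,-150],0.5]]}}

```text
t: 21.37
tool_pos: [0.4253, -0.1506, 0.222]
tool_rot: [[0.003, 1.0, 0.031], [0.001, 0.031, -1.0], [-1.0, 0.003, -0.001]]
force: [-0.4, -0.3, 0.3]
width: 0.0441
```

Run:
```python
from h import *
im=get_image("top");cv2.imwrite("pics/top2.png",im)
cv2.imwrite("pics/top2c.png",cv2.resize(im[90:270,75:415],None,fx=2.35,fy=2.35,interpolation=cv2.INTER_CUBIC))
im0=cv2.imread("pics/top0.png");c=calibration("top")
trays=dict(house=(.6576,-.011,-7.4),candle=(.450,-.334,2),heart=(.4766,.3576,-7))
print(state()['t'],state()['tool_pos'])
for i in(im0,im):
    o=masks(i)['orange'][120:160,315:345];v,u=np.nonzero(o);print('jar',u.mean()+315,v.mean()+120)
```

```text
21.4167 [ 0.42504493 -0.1520574   0.22161956]
jar 329.45089285714283 137.54464285714286
jar 329.38961038961037 137.74891774891773
```

View pics/top2c.png

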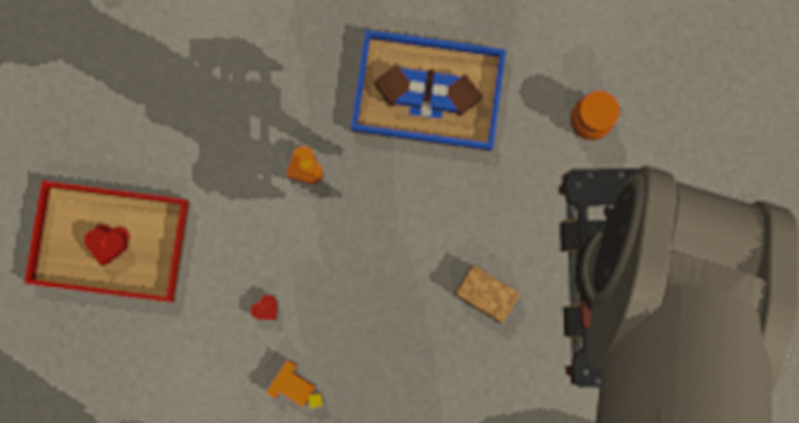

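Top view: heart (107,243) and both houses (430,93) lie in their trays; jar and block are in place. The arm hides the candle tray, so I move it aside.

{"op": "send_rows", "data": {"steps": [[[0,0,0],[0,60,-260],0.5],[[0,0,0],[0,60,-260],0.5],[[0,0,0],[0,60,-260],0.5],[[0,0,0],[0,60,-260],0.5],[[0,0,0],[0,60,-260],0.5],[[0,0,0],[0,60,-260],0.5],[[0,0,0],[0,60,-260],0.5],[[0,0,0],[0,60,-260],0.5],[[0,0,0],[0,60,-260],0.5],[[0,0,0],[0,60,-260],0.5]]}}

```text
t: 22.25
tool_pos: [0.478, 0.1068, 0.2205]
tool_rot: [[-0.001, 1.0, 0.023], [-0.001, 0.023, -1.0], [-1.0, -0.001, 0.001]]
force: [-0.1, -0.5, -0.6]
width: 0.0436
```

Run:
```python
from h import *
im=get_image("top");sc=get_image("scene");cv2.imwrite("pics/top3.png",im)
a=cv2.resize(im[165:245,325:425],(500,400),interpolation=cv2.INTER_CUBIC);b=cv2.resize(sc[110:200,55:185],(290,200),interpolation=cv2.INTER_CUBIC);b2=cv2.resize(sc[190:310,150:320],(290,200),interpolation=cv2.INTER_CUBIC)
cv2.imwrite("pics/last.png",np.hstack([a,np.vstack([b,b2])]))
c=calibration("top")
m=masks(im);V,U=np.mgrid[:384,:512];W=cast(np.c_[U.ravel(),V.ravel()],.027,c)[:,:2].reshape(384,512,2)
for n,(tx,ty,a),ks in(("candle",(.450,-.334,2),("green","yellow","white")),("house",(.6576,-.011,-7.4),("brown",)),("heart",(.4766,.3576,-7),("red",))):
    a=np.radians(a);D=W-[tx,ty];X=D[...,0]*np.cos(a)+D[...,1]*np.sin(a);Y=-D[...,0]*np.sin(a)+D[...,1]*np.cos(a)
    ins=(abs(X)<.046)&(abs(Y)<.070)
    for k in ks:
        q,l,st,ce=cv2.connectedComponentsWithStats((m[k]&ins).astype(np.uint8))
        for i in range(1,q):
            if st[i,4]>8: print(n,k,st[i,4],(1000*X[l==i].mean()).round(1),(1000*Y[l==i].mean()).round(1))
```

```text
candle green 167 -7.5 2.6
candle yellow 31 0.5 57.4
candle yellow 28 0.4 -55.9
candle white 102 0.7 31.4
candle white 97 0.7 -31.7
house brown 144 -0.6 43.2
house brown 24 4.6 0.3
house brown 135 -1.3 -42.8
heart red 200 -2.1 -1.6
```

View pics/last.png

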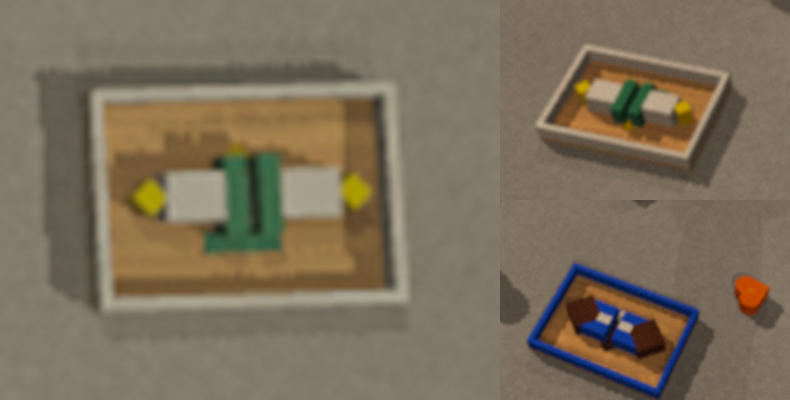

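The candles lie flat, foot to foot with a gap, clear of the rim (flames at (150,197) and (356,190)). The houses are flat too. Handing in.

```bash
python3 -c "
from h import *
print(state()['t'],finish_job())
a,b=[cv2.imread(f'pics/{f}.png') for f in('top0','top3')]
print('block diff',np.abs(a[205:226,270:295].astype(int)-b[205:226,270:295]).mean())"
```

```text
the job is handed in; nothing more can be done
22.35 None
block diff 6.370793650793651
```

I sorted all five figures into the trays that show their kind and handed the job in at 22.35 s of the 112 s allowed. I left the orange look-alikes and the small red heart where they were.

- **Figures:** In the last top and scene pictures, each pair lies end to end on its tray floor, clear of the rim, with a gap between the two. Measured sideways offsets from the tray's long axis were about 2 mm or less. The heart is about 2 mm from its tray's centre. That they lie flat and level was judged by eye only; for the heart, only from the earlier top picture.
- **Paint jar and sanding block:** The jar's position changed by about 0.2 pixel (under 1 mm). The block looks unmoved in the later top picture. For the block I have only a small brightness difference between the first and last pictures (mean 6.4 of 255), computed after hand-in; I did not measure its position.
- **Disagreements:** My automatic colour measurement of yaw was off for the heart and the first house, because of shadows and visible sides. I took those yaws, and later the others, from the wrist pictures instead. At each grasp the tool stopped about 2 mm higher than commanded, so I set the release heights to allow for it.

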